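# Gauge a plate-rack crossbar, go and no-go

## Robot

A 6-joint arm with a two-finger parallel gripper is mounted at the origin on a cart in front of the work surface, level with it; the furniture and walls round the work are solid. World frame = base frame: x ahead of the robot, y to its left, z up, the work surface at z = 0. Lengths are in mm, angles in rad, forces in N, time in s.
With the tool pointing down it reaches from about 250 to 775 mm from the base axis. Payload 4 kg.
Tool frame: the origin (TCP) lies midway between the tips of the shut fingers; the grasp point (between the pads) lies 19 mm behind it (bot.grip_depth is the distance from the TCP to the grasp point, in mm); z points along the fingers, x is the direction in which the jaws open and shut, and the axes are right-handed (so a half turn about z gives the same grasp; the last joint's range is limited). The gripper opens to 94 mm and grips with 3 to 60 N. Pads are 16 mm wide; open, the fingers measure 119 mm over their backs; the gripper's body (75 mm by 177 mm) begins 78 mm behind the grasp point.
Start: joints at [-1.206, 0.087, 1.371, -0, 1.684, -0.103], TCP at [248.009, -490.931, 184.606] pointing down, gripper open.
Joint ranges: [-3.1, 3.1], [-0.76, 2.03], [0.27, 2.55], [-1.08, 4.22], [0.17, 2.65], [-2.57, 2.57]. Speed limits (rad/s): [2.79, 2.79, 3.14, 3.14, 3.14, 3.14].

## Interface

Orientations are given as [roll, pitch, yaw] about the fixed x, y, z axes, in that order (R = Rz(yaw) Ry(pitch) Rx(roll)).
In Python, from plant import bot gives the robot as it stands. The module is installed in compiled form; this text tells all that it offers.
- The arm moves only by the tool step_arm, never from a script. Its argument "rows" is one flat list of numbers, 7 for each row, row after row: the gripper's target within -1 to 1 (shut at 1, half-way at 0, fully open at -1), then the shift along the tool's x, y, z in mm, then the turn, a rotation vector about the tool's x, y, z in degrees. A call has 1 to 12 rows; each row is the pose to reach, as a shift and turn from the pose measured when the call began, along the tool's axes at that moment; what a row does not reach only later rows make up. A row lasts 1/8 s, in which the tool goes at most 62.5 mm and 10.7 degrees, less where a joint would pass 70% of its speed; a pose out of reach is approached as far as the arm can. A call with a gripper value outside its range is refused whole. The fingers move at their own pace and stop on an object; the grip force is fixed at half the most. Time passes only in rows, so rows that repeat a pose let the fingers close. It gives the time, the measured TCP pose, the force and the opening at its end, in the units of the state.
- bot.observe(): the state, without advancing time (a new reading comes with each control period).
- bot.capture(name): name is "side" or "top"; returns (picture, depth): 400x640x3 uint8, red, green, blue; 400x640 float32, mm along the optical axis (not along the pixel's ray), 0 where there is no reading.
- bot.get_calibration(name): a dict with "K" (3x3 intrinsics, pixels), "extrinsics" (4x4, takes a point from camera to world coordinates). Camera axes: x right, y up, looking along -z (the intrinsics and any distortion apply to the point x, -y, -z); pixel columns grow to the right and rows downward; lengths in mm; the calibration is good to about 2 mm. A picture is of the moment at which its call begins. get_calibration takes no time and is no camera call.
- bot.sign_off(): hands the job in, once; it reports no verdict.
Trained networks look in the newest picture that a camera, given by its name, has taken for a name from the list of things; names that differ only in an ending like _2 or _b are one class to them, and where a whole thing is asked for, a point or a joint stands for the part that bears it (a point fixed in the world has none). Each returns a list of dicts, best first, with "conf" (0 to 1); they miss things now and then, are a little off and sometimes report something else, mostly with a low value. They report only what shows in the picture. A call takes as long as a camera call.
- bot.recognise(camera, target): "extent" ([left, top, width, height] in pixels, round what is visible of it).
The state is a dict: "time": time; "qpos": joint angles; "qd": joint speeds; "joint_efforts": joint torques, N m; "tool_pos": TCP position; "tool_rot": TCP orientation; "wrist_force": force on the tool from outside, world axes, zero at the start; "wrist_torque": the same for the moment, N m; "finger_gap": opening from 0.0 (shut) to 1.0 (fully open).
Only numpy, scipy, OpenCV 4.12 (cv2) and the standard library are available. Lean on these libraries where they do the work, as an engineer would, in place of code of your own. Each camera call takes 0.05 s, during which the arm holds its last target.

## Task

Check the new plate-rack crossbar in the gap gauge: take it by its knob from its rest, push it level down through the upper (go) gap and on until the lower (no-go) jaws stop it, and keep it pressed there with 10 to 20 N for a second, never letting it bear on the gauge with more than 25 N. Then lift it out and lay it, knob up, on the battens of the wooden tray, without disturbing the small tin, the salt shaker or the spice jar nearby.

Things in the scene. Friction and masses are not known exactly. Their poses are not given: they have to be found in the camera images.
- bar: Light-wood crossbar: square bar 16 x 16 x 130 mm along its x axis, 50 to 100 g. On its middle sit a base plate (26 mm in x, 52 mm in y, 8 to 13 mm above the bar's axis) and a knob (20 mm in x, 18 mm in y, from 13 up to 41 mm above the axis): grip the knob across y, fingertips just above the plate. Origin in the middle of the square bar, on its axis, z up through the knob.
- rest: Rest fixed to the worktop: plywood foot 126 x 60 x 10 mm with two notched light-wood blocks at x = -43 and +43 mm that hold the bar along the rest's x axis, its axis 30 mm above the worktop (notches 20 mm wide, 11 mm deep). Origin at the centre of the underside, z up.
- gauge: Gap gauge fixed to the worktop: bare aluminium base 136 x 90 x 10 mm, two equal upright frames at x = -43 and +43 mm (14 to 18 mm thick, 68 mm free between them for the bar's base plate and the fingers). Each has a slot open at the top; the bar goes in across both slots, along the gauge's x axis. Highest point 88 mm. Origin at the centre of the underside, z up.
- go_gap (a point): Middle of the gauge's go gap at its upper edge, 76 mm above the worktop, axes as the gauge. The go jaws leave an 18 mm gap (y = -9 to +9 mm) from here down to 62 mm above the worktop; above here a 45 degree lead-in widens to about 40 mm at 88 mm, and a like bevel below eases the way back. The bar is through when its axis is lower than 53 mm above the worktop.
- nogo_space (a point): Point 30 mm above the worktop in mid gauge, below the go jaws; the slot is 30 mm wide here. The no-go jaws, 12 mm apart, sit on carriers (with round clamp knobs outside) clamped at a height that differs each time and is not reported: they meet the bar with its axis anywhere from 30 to 46 mm above the worktop, then give on stiff springs, 1 mm for each 5 N, and never let it through.
- tray: Open wooden tray fixed to the worktop, 170 x 104 x 30 mm outside, inside 158 x 92 mm; two cross battens 12 mm wide at x = -43 and +43 mm whose tops are 14 mm above the worktop, so a bar lying on both along the tray's x axis has its axis 22 mm above the worktop. Origin at the centre of the underside, z up.
- tin_1: Bystander: small closed food tin, 75 mm in diameter, 58 mm high, loose, origin at the underside. Leave alone.
- salt: Bystander: salt shaker, 44 mm in diameter, 90 mm high, loose, origin at the underside. Leave alone.
- pepper: Bystander: spice jar with black cap, 44 mm in diameter, 96 mm high, loose, origin at the underside. Leave alone.

How it is judged:
By the outcome, as a careful person would: the job done as asked, in the order asked, and still so for the second after the job is handed in, with the robot touching nothing.
It also fails if it takes over 67 s, if anything falls off the work surface, if the arm or the gripper's body presses on something with over 40 N, if the wrist force passes 120 N, or if a joint passes its speed limit or range.

## Working session

There is one attempt and no reset: what is moved stays moved. The work goes in short steps, Python scripts to look and compute and a tool call to move; the robot and the scene stay as the last step left them, time stands still between calls to the robot, and variables do not carry over. Pictures are saved under pics/ and viewed, and the job is handed in when it is done.

Besides the shell and the picture viewer there is one more tool, called as name(argument=value, ...) on one line, values as JSON. step_arm: Moves the arm, as the interface text tells. Its arguments: {"type":"object","properties":{"rows":{"type":"array"}},"required":["rows"]}

```bash
mkdir -p pics; cat > h.py <<'E'
import numpy as np, cv2
from plant import bot
def cal(n):
    c=bot.get_calibration(n); return np.array(c["K"]),np.array(c["extrinsics"])
def world(n,u,v,d):
    K,E=cal(n); u=np.asarray(u,float);v=np.asarray(v,float);d=np.asarray(d,float)
    x=(u-K[0,2])/K[0,0]*d; y=(v-K[1,2])/K[1,1]*d
    P=np.stack([x,-y,-d,np.ones_like(x)],-1)
    return (P@E.T)[...,:3]
def proj(n,P):
    K,E=cal(n); P=np.atleast_2d(P); Q=np.c_[P,np.ones(len(P))]@np.linalg.inv(E).T
    return np.c_[K[0,2]+K[0,0]*Q[:,0]/-Q[:,2], K[1,2]+K[1,1]*-Q[:,1]/-Q[:,2]]
def cloud(n,d):
    v,u=np.mgrid[0:400,0:640]; return world(n,u,v,d)
E
python3 - <<'E'
from h import *
s=bot.observe(); print(s)
for n in ("top","side"):
    im,d=bot.capture(n); np.savez(f"{n}0.npz",im=im,d=d); cv2.imwrite(f"pics/{n}0.png",im[...,::-1])
    c=bot.get_calibration(n); print(n,c)
    for t in ["bar","rest","gauge","tray","tin_1","salt","pepper"]:
        print(t,[(r["conf"],r["extent"]) for r in bot.recognise(n,t)[:2]])
E
```

```text
{'time': 0.0, 'qpos': array([-1.20606469e+00,  8.79860846e-02,  1.37223252e+00, -1.68855191e-05,
        1.68357686e+00, -1.03098494e-01]), 'qd': array([ 0.0001961 ,  0.00015632, -0.0003679 , -0.00076192,  0.00053951,
       -0.00073841]), 'joint_efforts': array([-1.07760259e-04, -3.40184677e+01, -3.02426755e+01,  7.18362350e-02,
        3.30178253e-02, -1.74577840e-04]), 'tool_pos': array([ 247.80548113, -490.36064229,  183.39825188]), 'tool_rot': array([-3.14138264e+00,  2.19284698e-03, -1.10296785e+00]), 'wrist_force': array([-0.62267202,  0.33224924,  0.00184929]), 'wrist_torque': array([-0.03963662, -0.03387879,  0.02417975]), 'finger_gap': 1.0039579461305186}
top {'K': array([[368.3007381 ,   0.        , 315.73858557],
       [  0.        , 368.3007381 , 201.24020713],
       [  0.        ,   0.        ,   1.        ]]), 'extrinsics': array([[-1.50402958e-02,  9.96812681e-01, -7.83471079e-02,
         5.01473201e+02],
       [-9.99325238e-01, -1.76115635e-02, -3.22319834e-02,
        -4.93776316e+00],
       [-3.35090648e-02,  7.78094637e-02,  9.96404953e-01,
         9.2024727
[... 615 characters left out ...]
 9.95956206e-01,  4.06863422e-02, -8.00990463e-02,
         4.90519606e+02],
       [-8.89853404e-02,  5.69443855e-01, -8.17199673e-01,
        -6.94485878e+02],
       [ 1.23630442e-02,  8.21022727e-01,  5.70761629e-01,
         5.49852930e+02],
       [ 0.00000000e+00,  0.00000000e+00,  0.00000000e+00,
         1.00000000e+00]])}
bar [(0.79, [223.4, 287.6, 76.2, 34.8]), (0.29, [251.4, 187.6, 59.5, 50.1])]
rest [(0.58, [224.7, 289.3, 75.3, 51.1]), (0.44, [249.2, 188.1, 62.4, 53.1])]
gauge [(0.82, [250.0, 189.6, 65.0, 49.2])]
tray [(0.92, [238.6, 157.5, 62.7, 31.2])]
tin_1 [(0.68, [360.8, 258.0, 42.6, 50.1])]
salt [(0.52, [347.2, 157.2, 8.9, 31.2])]
pepper [(0.7, [346.0, 171.0, 19.9, 40.2])]
```

```bash
python3 - <<'E'
import numpy as np,cv2
a=np.load("top0.npz")["im"][...,::-1]; b=np.load("side0.npz")["im"][...,::-1]
cv2.imwrite("pics/topc.png",cv2.resize(a[140:310,180:460],None,fx=2.85,fy=2.85,interpolation=cv2.INTER_CUBIC))
cv2.imwrite("pics/sidec.png",cv2.resize(b[140:350,200:460],None,fx=2.8,fy=2.8,interpolation=cv2.INTER_CUBIC))
E
```

```text
(no output)
```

View pics/topc.png

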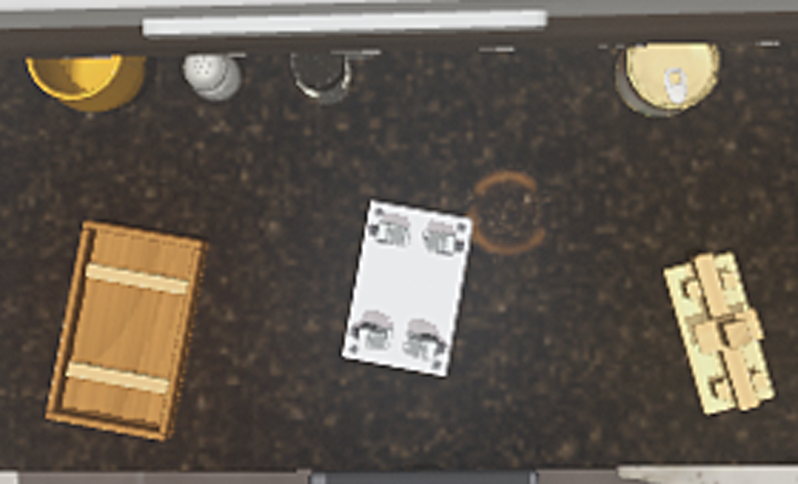

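View pics/sidec.png

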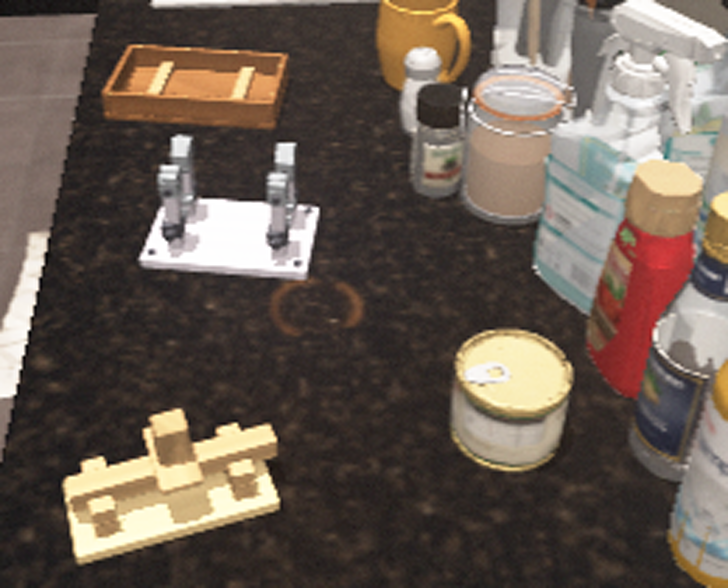

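View pics/top0.png

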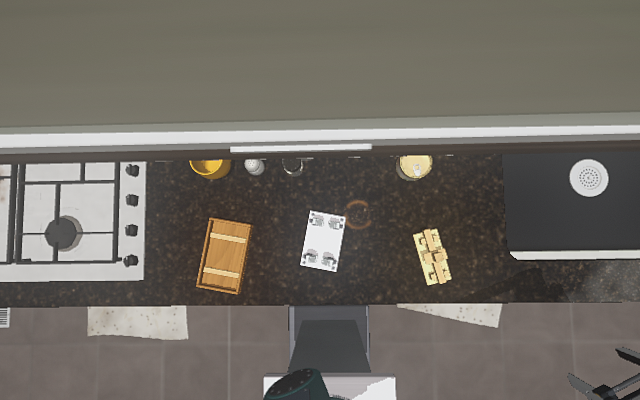

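The top view shows the rest with the bar at about px (432,257), the gauge at (323,241) and the tray at (223,257). The tin, salt and jar stand at the back, at row 160–170. Next I'll measure them from the depth clouds.

```bash
python3 - <<'E'
from h import *
reg={"rest":(250,480,-390,-190),"gauge":(280,500,-110,110),"tray":(260,500,130,380)}
for n in ("top","side"):
    z=np.load(n+"0.npz"); d=z["d"]; P=cloud(n,d); ok=d>0
    x,y,zz=P[...,0],P[...,1],P[...,2]
    m=ok&(abs(zz)<4)&(x>300)&(x<500)&(y>-400)&(y<300); A=np.c_[x[m],y[m],np.ones(m.sum())]
    print(n,"table plane",np.linalg.lstsq(A,zz[m],rcond=None)[0],zz[m].std(),m.sum())
    for r,(a,b,c,e) in reg.items():
        m=ok&(x>a)&(x<b)&(y>c)&(y<e)
        h,_=np.histogram(zz[m],bins=np.arange(-6,102,3)); print(r,dict((int(k),int(v)) for k,v in zip(np.arange(-6,100,3),h) if v))
        q=m&(zz>6)
        rc=cv2.minAreaRect(np.c_[x[q],y[q]].astype(np.float32)); print("  rect",rc)
E
```

```text
top table plane [0.00053981 0.00112035 0.21637639] 1.5395254286655655 15761
rest {-6: 103, -3: 1888, 0: 2141, 3: 158, 6: 132, 9: 306, 12: 58, 15: 5, 18: 6, 21: 12, 24: 14, 27: 22, 30: 50, 33: 92, 36: 167, 39: 106, 42: 101, 45: 16, 48: 4, 51: 6, 54: 2, 57: 4, 60: 5, 63: 4, 66: 11, 69: 42, 72: 21}
  rect ((425.50079345703125, -242.46829223632812), (117.08486938476562, 87.02831268310547), 12.994688034057617)
gauge {-6: 87, -3: 1897, 0: 2887, 3: 287, 6: 204, 9: 785, 12: 192, 15: 3, 24: 1, 27: 1, 30: 10, 33: 35, 36: 22, 39: 2, 42: 2, 45: 1, 48: 1, 60: 1, 63: 2, 66: 1, 69: 2, 72: 13, 75: 7, 78: 21, 81: 49, 84: 35, 87: 11}
  rect ((425.761474609375, 15.699939727783203), (98.9399185180664, 153.56585693359375), 85.53800201416016)
tray {-6: 54, -3: 1457, 0: 2768, 3: 914, 6: 931, 9: 172, 12: 234, 15: 183, 18: 47, 21: 55, 24: 47, 27: 177, 30: 212, 33: 21}
  rect ((425.6006774902344, 278.44561767578125), (148.1801300048828, 182.6068878173828), 0.10875717550516129)
side table plane [ 1.70832019e-03 -8.96188961e-04 -1.40599469e+00] 1.0369737092837783 16627
rest {-6: 20, -3: 5161, 0: 2450, 3: 70, 6:
[... 176 characters left out ...]
, 72: 3}
  rect ((428.09393310546875, -261.97735595703125), (112.86053466796875, 58.72998046875), 10.359341621398926)
gauge {-6: 44, -3: 2777, 0: 699, 3: 38, 6: 316, 9: 468, 12: 13, 15: 7, 18: 8, 21: 2, 24: 7, 27: 17, 30: 23, 33: 42, 36: 20, 39: 9, 42: 15, 45: 10, 48: 9, 51: 8, 54: 9, 57: 12, 60: 11, 63: 11, 66: 21, 69: 16, 72: 24, 75: 18, 78: 21, 81: 39, 84: 17}
  rect ((458.8806457519531, 11.417373657226562), (92.22246551513672, 99.39285278320312), 78.74504089355469)
tray {-6: 44, -3: 1105, 0: 244, 3: 333, 6: 129, 9: 109, 12: 160, 15: 101, 18: 96, 21: 99, 24: 103, 27: 149, 30: 10}
  rect ((435.51068115234375, 250.39263916015625), (108.29450988769531, 148.63201904296875), 79.33340454101562)
```

```bash
cat > fit.py <<'E'
from h import *
from scipy.optimize import minimize
S=6
def box(x0,x1,y0,y1,z0,z1): return np.array([[x,y,z] for x in(x0,x1) for y in(y0,y1) for z in(z0,z1)],float)
def bb(cx,cy,hx,hy,z0,z1): return box(cx-hx,cx+hx,cy-hy,cy+hy,z0,z1)
bar=[bb(0,0,65,8,-8,8),bb(0,0,13,26,8,13),bb(0,0,10,9,13,41)]
M={"rest":[bb(0,0,63,30,0,10)]+[b+[0,0,30] for b in bar],
   "gauge":[bb(0,0,68,45,0,10)],"tray":[bb(0,0,85,52,0,30)]}
def tf(B,p):
    c,s=np.cos(p[2]),np.sin(p[2]); return B@np.array([[c,s,0],[-s,c,0],[0,0,1]])+[p[0],p[1],0]
def render(n,boxes,p,win):
    u0,v0,w,h=win; m=np.zeros((h*S,w*S),np.uint8)
    for B in boxes:
        q=(proj(n,tf(B,p))-[u0,v0]+0.5)*S-0.5
        cv2.fillConvexPoly(m,cv2.convexHull(np.round(q*16).astype(np.int32)),255,shift=4)
    return m>0
E
python3 - <<'E'
from fit import *
wins={"top":{"rest":(395,215,70,85),"gauge":(285,195,75,85),"tray":(180,205,85,100)},
"side":{"rest":(212,275,100,75),"gauge":(240,180,80,65),"tray":(230,148,80,45)}}
p0={"rest":[428,-262,.19],"gauge":[440,10,-.2],"tray":[425,250,-.2]}
for o in M:
  masks={}
  for n in("top","side"):
    im=np.load(n+"0.npz")["im"]; u,v,w,h=wins[n][o]
    c=cv2.resize(im[v:v+h,u:u+w],None,fx=S,fy=S,interpolation=cv2.INTER_CUBIC).astype(float)
    val=c.max(-1)
    if o=="gauge": m=c.min(-1)>110
    else: m=val>(95 if o=="tray" else 115)
    # keep largest comp
    m=m.astype(np.uint8); k,l,st,_=cv2.connectedComponentsWithStats(m); m=(l==1+np.argmax(st[1:,4])).astype(np.uint8)
    if o!="gauge" or True:
        cs,_=cv2.findContours(m,cv2.RETR_EXTERNAL,cv2.CHAIN_APPROX_NONE); m[:]=0; cv2.drawContours(m,cs,-1,1,-1)
    masks[n]=m>0
    cv2.imwrite(f"pics/m_{o}_{n}.png",m*255)
  for use in(("top",),("side",),("top","side")):
    def cost(p):
        e=0
        for n in use:
            r=render(n,M[o],p,wins[n][o]); m=masks[n]; e+=(r^m).sum()/m.sum()
        return e
    best=None
    x0=np.array(p0[o])
    for it in range(3):
        R=minimize(cost,x0,method="Nelder-Mead",options=dict(initial_simplex=x0+np.array([[0,0,0],[6,0,0],[0,6,0],[0,0,.08]])/(it+1),xatol=.05,fatol=1e-5)); x0=R.x
    print(o,use,R.x.round(3),round(R.fun,4))
  for n in use:
    r=render(n,M[o],R.x,wins[n][o]); vis=np.dstack([masks[n]*255,r*255,r*0]).astype(np.uint8)
    cv2.imwrite(f"pics/f_{o}_{n}.png",vis)
E
python3 -c "
import cv2,numpy as np
c=np.zeros((580,790,3),np.uint8)
x=0
for i,o in enumerate(['rest','gauge','tray']):
  for j,n in enumerate(['top','side']):
    a=cv2.imread(f'pics/f_{o}_{n}.png'); a=cv2.resize(a,(260,int(a.shape[0]*260/a.shape[1]))) ; a=a[:330] if j==0 else a[:240]
    y=0 if j==0 else 335
    c[y:y+a.shape[0],i*263:i*263+260]=a
cv2.imwrite('pics/fits.png',c)"
```

```text
rest ('top',) [ 4.34187e+02 -2.55955e+02  2.47000e-01] 0.0429
rest ('side',) [ 4.36059e+02 -2.53912e+02  2.43000e-01] 0.069Traceback (most recent call last):
  File "<stdin>", line 28, in <module>
    res = _minimize_neldermead(fun, x0, args, callback, bounds=bounds,
                               **options)
    fxr = func(xr)
    fx = function(np.copy(x), *(wrapper_args + args))
  File "<stdin>", line 23, in cost
  File "fit.py", line 14, in render
    q=(proj(n,tf(B,p))-[u0,v0]+0.5)*S-0.5
       ~~~~^^^^^^^^^^^
  File "h.py", line 11, in proj
    K,E=cal(n); P=np.atleast_2d(P); Q=np.c_[P,np.ones(len(P))]@np.linalg.inv(E).T
        ~~~^^^
  File "h.py", line 4, in cal
    c=bot.get_calibration(n); return np.array(c["K"]),np.array(c["extrinsics"])
ValueError: time passes only in moves, steps and waits
[ WARN:0@0.022] global loadsave.cpp:275 findDecoder imread_('pics/f_rest_top.png'): can't open/read file: check file path/integrity
Traceback (most recent call last):
AttributeError: 'NoneType' object has no attribute 'shape'
```

Too many calibration calls in one script, so I'll cache the calibration to a file.

```bash
python3 - <<'E'
import numpy as np
from plant import bot
o={}
for n in("top","side"):
    c=bot.get_calibration(n); o[n+"K"]=c["K"]; o[n+"E"]=c["extrinsics"]
np.savez("cal.npz",**o)
E
sed -i 's/^from plant import bot/_C=dict(np.load("cal.npz"))/; s/c=bot.get_calibration(n); return.*/return _C[n+"K"],_C[n+"E"]/' h.py
cat > runfit.py <<'E'
from fit import *
wins={"top":{"rest":(395,215,70,85),"gauge":(285,195,75,85),"tray":(180,205,85,100)},
"side":{"rest":(212,275,100,75),"gauge":(240,180,80,65),"tray":(230,148,80,45)}}
p0={"rest":[434,-256,.24],"gauge":[440,10,-.2],"tray":[425,250,-.2]}
for o in M:
  masks={}
  for n in("top","side"):
    im=np.load(n+"0.npz")["im"]; u,v,w,h=wins[n][o]
    c=cv2.resize(im[v:v+h,u:u+w],None,fx=S,fy=S,interpolation=cv2.INTER_CUBIC).astype(float)
    m=c.min(-1)>110 if o=="gauge" else c.max(-1)>(95 if o=="tray" else 115)
    m=m.astype(np.uint8); k,l,st,_=cv2.connectedComponentsWithStats(m); m=(l==1+np.argmax(st[1:,4])).astype(np.uint8)
    cs,_=cv2.findContours(m,cv2.RETR_EXTERNAL,cv2.CHAIN_APPROX_NONE); m[:]=0; cv2.drawContours(m,cs,-1,1,-1)
    masks[n]=m>0
  for use in(("top",),("side",),("top","side")):
    def cost(p):
        e=0
        for n in use:
            r=render(n,M[o],p,wins[n][o]); m=masks[n]; e+=(r^m).sum()/m.sum()
        return e
    x0=np.array(p0[o])
    for it in range(3):
        R=minimize(cost,x0,method="Nelder-Mead",options=dict(initial_simplex=x0+np.array([[0,0,0],[6,0,0],[0,6,0],[0,0,.08]])/(it+1),xatol=.05,fatol=1e-5)); x0=R.x
    print(o,use,R.x.round(3),round(R.fun,4))
    for n in use:
      if len(use)>1: continue
      r=render(n,M[o],R.x,wins[n][o]); vis=np.dstack([masks[n]*255,r*255,r*0]).astype(np.uint8)
      cv2.imwrite(f"pics/f_{o}_{n}.png",vis)
c=np.zeros((580,790,3),np.uint8)
for i,o in enumerate(['rest','gauge','tray']):
  for j,n in enumerate(['top','side']):
    a=cv2.imread(f'pics/f_{o}_{n}.png'); a=cv2.resize(a,(260,int(a.shape[0]*260/a.shape[1]))) ; a=a[:330] if j==0 else a[:240]
    y=0 if j==0 else 335
    c[y:y+a.shape[0],i*263:i*263+260]=a
cv2.imwrite('pics/fits.png',c)
E
python3 runfit.py
```

```text
rest ('top',) [ 4.34281e+02 -2.56062e+02  2.45000e-01] 0.0424
rest ('side',) [ 4.35914e+02 -2.53940e+02  2.44000e-01] 0.069
rest ('top', 'side') [ 4.35542e+02 -2.55207e+02  2.52000e-01] 0.1338
gauge ('top',) [ 4.75783e+02  8.78500e+00 -1.99000e-01] 0.0207
gauge ('side',) [ 4.76272e+02  1.00790e+01 -1.96000e-01] 0.1968
gauge ('top', 'side') [ 4.76105e+02  9.18500e+00 -1.99000e-01] 0.2235
tray ('top',) [ 4.44511e+02  2.50978e+02 -1.91000e-01] 0.0374
tray ('side',) [ 4.44909e+02  2.49758e+02 -1.90000e-01] 0.0395
tray ('top', 'side') [ 4.44465e+02  2.50576e+02 -1.90000e-01] 0.0818
```

View pics/fits.png

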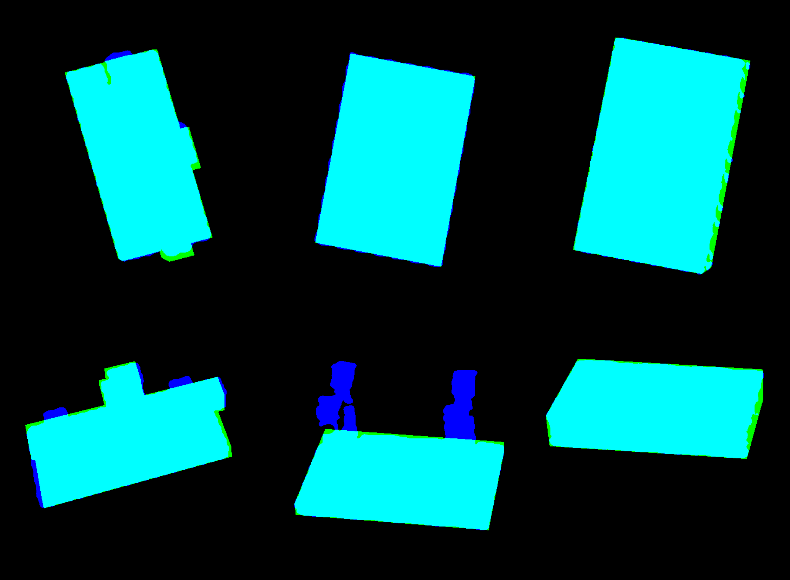

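```bash
cat > runbar.py <<'E'
from fit import *
wins={"top":(395,215,70,85),"side":(212,275,100,75)}
foot=[bb(0,0,63,30,0,10)]
blk=[bb(s*43,t*16,7,6,10,36) for s in(-1,1) for t in (-1,1)]
def boxes(q): # bar shift x,y,yaw in rest frame
    c,s=np.cos(q[2]),np.sin(q[2]); R=np.array([[c,s,0],[-s,c,0],[0,0,1]])
    return foot+[b@R+[q[0],q[1],30] for b in bar]
for n in wins:
    im=np.load(n+"0.npz")["im"]; u,v,w,h=wins[n]
    c=cv2.resize(im[v:v+h,u:u+w],None,fx=S,fy=S,interpolation=cv2.INTER_CUBIC).astype(float)
    m=(c.max(-1)>115).astype(np.uint8); k,l,st,_=cv2.connectedComponentsWithStats(m); m=(l==1+np.argmax(st[1:,4])).astype(np.uint8)
    cs,_=cv2.findContours(m,cv2.RETR_EXTERNAL,cv2.CHAIN_APPROX_NONE); m[:]=0; cv2.drawContours(m,cs,-1,1,-1); m=m>0
    x0=np.array([435,-255,.246,4,0,0]); d=np.diag([4,4,.05,3,2,.03])
    for it in range(4):
        R=minimize(lambda p:(render(n,boxes(p[3:]),p[:3],wins[n])^m).sum()/m.sum(),x0,method="Nelder-Mead",options=dict(initial_simplex=np.vstack([x0,x0+d/(it+1)]),xatol=.02,fatol=1e-6)); x0=R.x
    p=R.x; c,s=np.cos(p[2]),np.sin(p[2])
    print(n,p.round(3),round(R.fun,4),"bar at",p[0]+c*p[3]-s*p[4],p[1]+s*p[3]+c*p[4],"yaw",p[2]+p[5])
    r=render(n,boxes(p[3:]),p[:3],wins[n]); cv2.imwrite(f"pics/b_{n}.png",np.dstack([m*255,r*255,r*0]).astype(np.uint8))
# bystanders & overhead
for n in("top","side"):
    P=cloud(n,np.load(n+"0.npz")["d"]); x,y,z=P[...,0],P[...,1],P[...,2]
    m=(x>520)&(x<640)&(y>-420)&(y<350)&(z>15)&(z<300)
    for a in range(-420,350,30):
        q=m&(y>=a)&(y<a+30)
        if q.sum()>4: print(n,a,int(x[q].min()),int(z[q].max()),int(q.sum()))
E
python3 runbar.py
```

```text
top [ 4.33860e+02 -2.56105e+02  2.44000e-01  3.68500e+00  7.71000e-01
  2.60000e-02] 0.0222 bar at 437.2487617483617 -254.46624763400334 yaw 0.27003577235783865
side [ 4.33455e+02 -2.54422e+02  2.45000e-01  4.06600e+00 -1.33500e+00
  3.00000e-02] 0.0381 bar at 437.72386155912625 -254.73172604190157 yaw 0.2745787005157252
top -240 619 61 104
top -210 619 60 133
top -30 520 76 6
top 0 520 89 39
top 30 520 83 17
top 60 635 99 53
top 150 638 42 8
top 210 521 32 25
top 240 524 99 125
top 270 520 100 77
side -270 631 57 84
side -240 621 59 251
side -210 622 58 80
side -60 520 65 5
side -30 520 85 35
side 0 520 84 100
side 60 638 93 30
side 180 520 29 12
side 210 521 30 16
side 240 526 96 112
side 270 522 96 38
```

```bash
cat > go.py <<'E'
import sys,numpy as np
from plant import bot
from scipy.spatial.transform import Rotation as Ro
def rel(t,yaw,s=None):
    s=s or bot.observe()
    R0=Ro.from_euler("xyz",s["tool_rot"]); R1=Ro.from_euler("xyz",[np.pi,0,yaw])
    d=R0.inv().apply(np.array(t)-s["tool_pos"]); w=(R0.inv()*R1).as_rotvec(degrees=True)
    return d.round(2),w.round(2)
def show():
    s=bot.observe(); print("t",round(s["time"],3),"pos",s["tool_pos"].round(2),"rot",s["tool_rot"].round(4),"F",s["wrist_force"].round(2),"T",s["wrist_torque"].round(3),"gap",round(s["finger_gap"],3),"q",s["qpos"].round(2))
if __name__=="__main__":
    show(); a=[float(x) for x in sys.argv[1:]]
    if a: print(*rel(a[:3],a[3]))
E
python3 go.py 437.5 -254.6 125 -1.299
```

```text
t 0.8 pos [ 248.02 -490.94  184.65] rot [ 3.1416e+00 -2.0000e-04 -1.1030e+00] F [-0.08 -0.47 -0.63] T [ 0.002  0.019 -0.033] gap 0.999 q [-1.21  0.09  1.37  0.    1.68 -0.1 ]
[-125.52 -275.69   59.63] [-0.000e+00 -1.000e-02  1.123e+01]
```

step_arm(rows=[-1, -20, -45, 10, 0, 0, 2, -1, -45, -98, 21, 0, 0, 4, -1, -70, -154, 33, 0, 0, 6, -1, -95, -209, 45, 0, 0, 8.5, -1, -116, -255, 55, 0, 0, 10.5, -1, -125.5, -275.7, 59.6, 0, 0, 11.2, -1, -125.5, -275.7, 59.6, 0, 0, 11.2, -1, -125.5, -275.7, 59.6, 0, 0, 11.2])

```text
time: 1.8
tool_pos: [437.2, -255.4, 125.4]
tool_rot: [3.141, -0.001, -1.299]
wrist_force: [-0.3, -0.5, 0.3]
finger_gap: 0.997
```

```bash
python3 - <<'E'
from plant import bot
import numpy as np,cv2
from go import show
show()
for n in ("top","side"):
    im,d=bot.capture(n); np.savez(f"{n}1.npz",im=im,d=d)
    c=im[200:300,380:490] if n=="top" else im[200:350,180:340]
    cv2.imwrite(f"pics/{n}1.png",cv2.resize(c[...,::-1],None,fx=4,fy=4,interpolation=cv2.INTER_CUBIC))
E
python3 go.py 437.5 -254.6 46 -1.299
```

```text
t 1.8 pos [ 437.2  -255.43  125.35] rot [ 3.1414e+00 -1.0000e-03 -1.2988e+00] F [-0.3  -0.54  0.34] T [-0.034 -0.017  0.002] gap 0.997 q [-0.64  0.01  1.57 -0.    1.56  0.66]
t 1.9 pos [ 437.06 -255.81  125.46] rot [-3.1414e+00 -1.0000e-03 -1.3001e+00] F [0.53 1.26 0.  ] T [-0.025  0.019 -0.01 ] gap 1.002 q [-0.64  0.01  1.57 -0.    1.56  0.66]
[-1.13 -0.74 79.46] [-0.01 -0.06 -0.06]
```

View pics/side1.png

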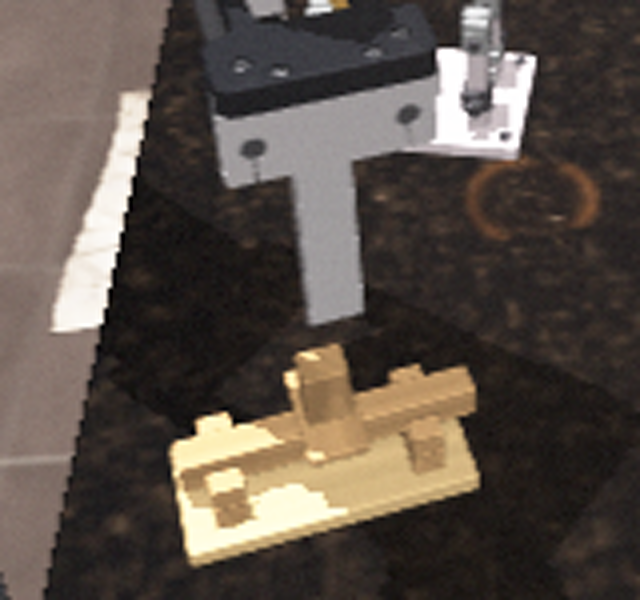

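View pics/top1.png

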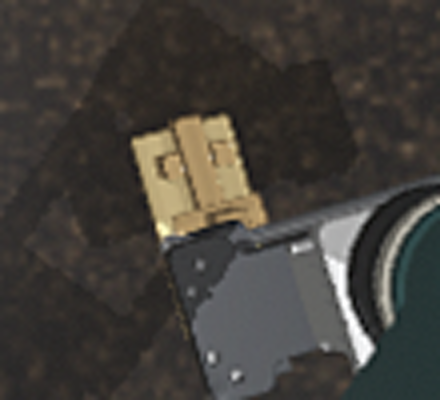

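The fingers straddle the knob (side crop near px (325,345)), in line with it, so I descend.

step_arm(rows=[-1, -1, -0.5, 20, 0, 0, 0, -1, -1, -0.5, 45, 0, 0, 0, -1, -1, -0.5, 65, 0, 0, 0, -1, -1, -0.5, 76, 0, 0, 0, -1, -1, -0.5, 79.5, 0, 0, 0, -1, -1, -0.5, 79.5, 0, 0, 0])

```text
time: 2.65
tool_pos: [437.5, -255.3, 46.5]
tool_rot: [-3.141, -0.002, -1.301]
wrist_force: [-0.4, -0.0, -0.1]
finger_gap: 0.998
```

```bash
python3 - <<'E'
from plant import bot
import numpy as np,cv2
from go import show
for n in ("side",):
    im,d=bot.capture(n); np.savez(f"{n}2.npz",im=im,d=d)
    c=im[200:350,180:340]
    cv2.imwrite(f"pics/{n}2.png",cv2.resize(c[...,::-1],None,fx=4,fy=4,interpolation=cv2.INTER_CUBIC))
show()
E
```

```text
t 2.7 pos [ 437.74 -255.36   46.82] rot [-3.1405e+00 -2.3000e-03 -1.3004e+00] F [-0.84  0.41  0.04] T [-0.016  0.028  0.03 ] gap 1.002 q [-0.64  0.06  1.68 -0.    1.4   0.66]
```

View pics/side2.png

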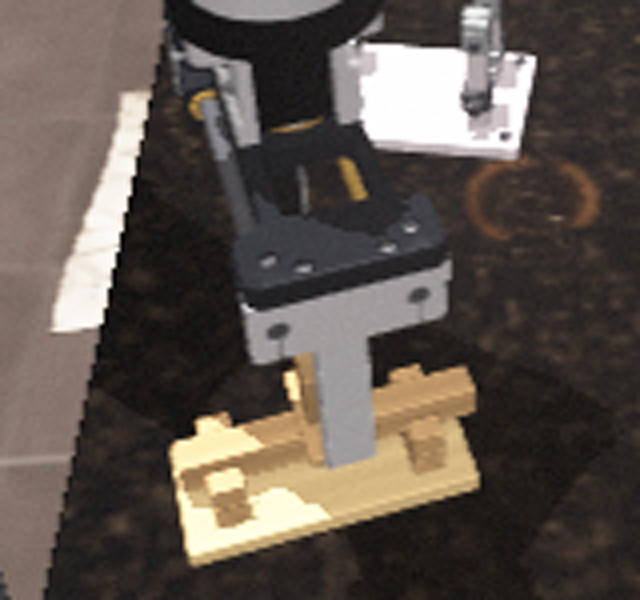

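```bash
python3 - <<'E'
from h import *
print(proj("side",[[437.6+.267*59.5,-255.3-.964*59.5,46.6]]), "seen ~",180+350/4,200+466/4)
E
```

```text
[[269.53240964 327.841958  ]] seen ~ 267.5 316.5
```

step_arm(rows=[1, 0, 0, 0, 0, 0, 0, 1, 0, 0, 0, 0, 0, 0, 1, 0, 0, 0, 0, 0, 0, 1, 0, 0, 0, 0, 0, 0, 1, 0, 0, 0, 0, 0, 0, 1, 0, 0, 0, 0, 0, 0, 1, 0, 0, 0, 0, 0, 0, 1, 0, 0, 0, 0, 0, 0])

```text
time: 3.7
tool_pos: [437.7, -255.3, 46.8]
tool_rot: [-3.141, -0.002, -1.3]
wrist_force: [0.3, -0.3, 0.3]
finger_gap: 0.19
```

```bash
python3 go.py; python3 go.py
```

```text
t 3.7 pos [ 437.71 -255.33   46.79] rot [-3.1405e+00 -2.2000e-03 -1.3004e+00] F [ 0.32 -0.27  0.27] T [-0.006  0.006  0.004] gap 0.19 q [-0.64  0.06  1.68 -0.    1.4   0.66]
t 3.7 pos [ 437.71 -255.33   46.79] rot [-3.1405e+00 -2.2000e-03 -1.3004e+00] F [ 0.32 -0.27  0.27] T [-0.006  0.006  0.004] gap 0.19 q [-0.64  0.06  1.68 -0.    1.4   0.66]
```

Gap 0.19 × 94 = 17.9 mm, which matches the 18 mm knob, so the grip is right. Next I lift.

step_arm(rows=[1, 0, 0, -5, 0, 0, 0, 1, 0, 0, -20, 0, 0, 0, 1, 0, 0, -45, 0, 0, 0, 1, 0, 0, -75, 0, 0, 0, 1, 0, 0, -95, 0, 0, 0, 1, 0, 0, -103, 0, 0, 0, 1, 0, 0, -103, 0, 0, 0])

```text
time: 4.58
tool_pos: [437.8, -255.3, 150.5]
tool_rot: [-3.14, -0.003, -1.3]
wrist_force: [0.5, 0.7, -1.5]
finger_gap: 0.182
```

```bash
python3 go.py 476 9.2 150 -1.769; python3 go.py 457 -130 150 -1.53
```

```text
t 4.575 pos [ 437.81 -255.3   150.55] rot [-3.1397 -0.0032 -1.3004] F [ 0.55  0.74 -1.5 ] T [-0.067  0.039  0.031] gap 0.182 q [-0.64 -0.    1.53 -0.    1.61  0.66]
[-2.4469e+02 -1.0747e+02 -4.0000e-02] [-0.15 -0.16 26.85]
t 4.575 pos [ 437.81 -255.3   150.55] rot [-3.1397 -0.0032 -1.3004] F [ 0.55  0.74 -1.5 ] T [-0.067  0.039  0.031] gap 0.182 q [-0.64 -0.    1.53 -0.    1.61  0.66]
[-115.62  -51.97    0.27] [-0.13 -0.17 13.16]
```

step_arm(rows=[1, -20, -9, 0, 0, 0, 2, 1, -60, -26, 0, 0, 0, 6.5, 1, -105, -46, 0, 0, 0, 11.5, 1, -150, -66, 0, -0.1, -0.1, 16.5, 1, -195, -86, 0, -0.1, -0.1, 21.5, 1, -230, -101, 0, -0.1, -0.1, 25.3, 1, -244.7, -107.5, 0, -0.1, -0.1, 26.85, 1, -244.7, -107.5, 0, -0.1, -0.1, 26.85, 1, -244.7, -107.5, 0, -0.1, -0.1, 26.85, 1, -244.7, -107.5, 0, -0.1, -0.1, 26.85])

```text
time: 5.82
tool_pos: [475.8, 8.3, 149.7]
tool_rot: [-3.141, -0.001, -1.77]
wrist_force: [-0.3, -0.2, -1.1]
finger_gap: 0.186
```

```bash
python3 - <<'E'
from plant import bot
import numpy as np,cv2
from go import show
show()
for n in ("top","side"):
    im,d=bot.capture(n); np.savez(f"{n}3.npz",im=im,d=d)
    c=im[180:300,250:400] if n=="top" else im[130:280,220:380]
    cv2.imwrite(f"pics/{n}3.png",cv2.resize(c[...,::-1],None,fx=4,fy=4,interpolation=cv2.INTER_CUBIC))
    show()
E
```

```text
t 5.825 pos [475.84   8.34 149.66] rot [-3.1411e+00 -1.0000e-03 -1.7703e+00] F [-0.3  -0.16 -1.11] T [ 0.011  0.005 -0.022] gap 0.186 q [-0.1  -0.07  1.6  -0.    1.61  1.67]
t 5.875 pos [475.91   8.38 149.8 ] rot [-3.1408e+00 -9.0000e-04 -1.7703e+00] F [ 0.03 -0.79 -0.62] T [ 0.026  0.038 -0.019] gap 0.184 q [-0.1  -0.07  1.6  -0.    1.61  1.67]
t 5.925 pos [475.98   8.44 149.89] rot [-3.1406e+00 -8.0000e-04 -1.7703e+00] F [-0.04 -0.88 -1.15] T [ 0.047 -0.047 -0.023] gap 0.184 q [-0.1  -0.07  1.6  -0.    1.61  1.67]
```

View pics/side3.png

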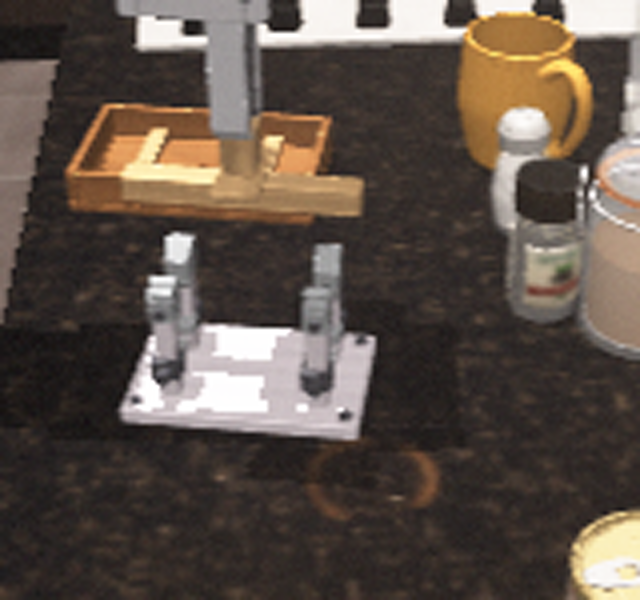

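View pics/top3.png

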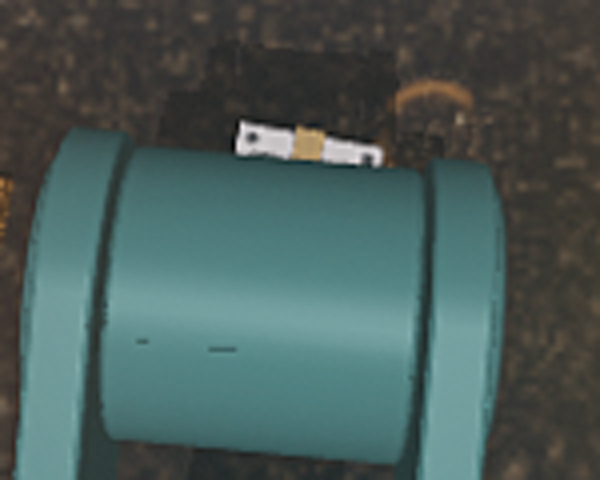

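```bash
python3 - <<'E'
from h import *
g=np.array([475.8,8.8]); yw=-.199
def G(P): 
    c,s=np.cos(yw),np.sin(yw); d=P[...,:2]-g; return np.stack([d[...,0]*c+d[...,1]*s,-d[...,0]*s+d[...,1]*c,P[...,2]],-1)
z=np.load("top3.npz"); im,d=z["im"].astype(int),z["d"]
for v in range(210,222): print(v,[tuple(im[v,u]) for u in range(322,334)] if v in(214,216) else "", d[v,324:332].round(0))
K,E=cal("top")
def ray(n,u,v,h):
    a=world(n,u,v,1.);o=cal(n)[1][:3,3]; t=(h-o[2])/(a[2]-o[2]); return o+t*(a-o)
for v in (213,214,215,216,217):
    b=im[v,:,2]; row=im[v,318:340]; 
    # saturation: r-b
    s=(im[v,318:340,0]-im[v,318:340,2]).astype(float); th=s.max()/2
    i=np.where(s>th)[0]; l,r=i[0],i[-1]
    L=318+l-1+(th-s[l-1])/(s[l]-s[l-1]); R=318+r+(s[r]-th)/(s[r]-s[r+1])
    print(v,L,R,G(ray("top",L,v,141)).round(1),G(ray("top",R,v,141)).round(1))
E
```

```text
210  [925. 923. 921. 924. 918. 918. 922. 919.]
211  [919. 920. 922. 921. 920. 920. 918. 920.]
212  [779. 781. 920. 922. 921. 919. 919. 921.]
213  [779. 779. 778. 777. 781. 779. 779. 921.]
214 [(np.int64(212), np.int64(208), np.int64(212)), (np.int64(179), np.int64(171), np.int64(167)), (np.int64(180), np.int64(155), np.int64(116)), (np.int64(181), np.int64(154), np.int64(106)), (np.int64(177), np.int64(150), np.int64(107)), (np.int64(173), np.int64(147), np.int64(105)), (np.int64(176), np.int64(150), np.int64(107)), (np.int64(184), np.int64(156), np.int64(110)), (np.int64(194), np.int64(164), np.int64(112)), (np.int64(143), np.int64(131), np.int64(121)), (np.int64(122), np.int64(120), np.int64(124)), (np.int64(90), np.int64(87), np.int64(90))] [778. 777. 779. 777. 780. 779. 780. 918.]
215  [778. 778. 774. 779. 779. 781. 780. 909.]
216 [(np.int64(206), np.int64(203), np.int64(210)), (np.int64(172), np.int64(154), np.int64(136)), (np.int64(173), np.int64(145), np.int64(97)), (np.int64(177), np.int64(150), np.int64(105)), (np.int64(175), np.int64(149), np.int64(106)), (np.int64(171), np
[... 255 characters left out ...]
4(207)), (np.int64(207), np.int64(202), np.int64(204))] [778. 779. 779. 779. 779. 778. 777. 907.]
217  [781. 778. 777. 780. 779. 776. 779. 910.]
218  [779. 779. 779. 778. 777. 778. 909. 913.]
219  [778. 779. 777. 779. 779. 780. 906. 908.]
220  [390. 391. 390. 391. 392. 393. 393. 395.]
221  [385. 386. 387. 386. 386. 388. 387. 387.]
213 323.53125 330.8235294117647 [ 61.4   7.6 141. ] [ 64.2  -7.5 141. ]
214 323.5576923076923 330.68333333333334 [ 59.3   7.2 141. ] [ 62.1  -7.6 141. ]
215 323.30434782608694 330.52702702702703 [ 57.1   7.3 141. ] [ 59.9  -7.7 141. ]
216 323.0625 330.3125 [ 55.    7.5 141. ] [ 57.8  -7.6 141. ]
217 322.8090909090909 330.0125 [ 52.8   7.6 141. ] [ 55.6  -7.4 141. ]
```

The bar is in line with the gauge axis: its edges in the gauge frame are +7.5 and −7.5 mm. I descend to just above the go jaws.

step_arm(rows=[1, 0, 0, 8, 0, 0, 0, 1, 0, 0, 20, 0, 0, 0, 1, 0, 0, 30, 0, 0, 0, 1, 0, 0, 38, 0, 0, 0, 1, 0, 0, 43, 0, 0, 0, 1, 0, 0, 46, 0, 0, 0, 1, 0, 0, 46, 0, 0, 0])

```text
time: 6.8
tool_pos: [476.0, 8.4, 103.8]
tool_rot: [-3.141, -0.001, -1.77]
wrist_force: [-0.6, -0.2, -1.1]
finger_gap: 0.182
```

```bash
python3 go.py 475.9 8.7 95 -1.769;  python3 - <<'E'
from plant import bot
import numpy as np,cv2
from go import show
for n in ("side",):
    im,d=bot.capture(n); np.savez(f"{n}4.npz",im=im,d=d)
    c=im[130:280,220:380]
    cv2.imwrite(f"pics/{n}4.png",cv2.resize(c[...,::-1],None,fx=4,fy=4,interpolation=cv2.INTER_CUBIC))
    show()
E
```

```text
t 6.8 pos [476.03   8.43 103.83] rot [-3.1407e+00 -8.0000e-04 -1.7703e+00] F [-0.63 -0.21 -1.12] T [ 0.032  0.017 -0.001] gap 0.182 q [-0.1  -0.05  1.67 -0.    1.52  1.67]
[-0.25  0.19  8.83] [-0.05 -0.05 -0.07]
t 6.85 pos [476.18   8.39 104.09] rot [-3.1402e+00 -8.0000e-04 -1.7703e+00] F [-0.05  0.15 -1.43] T [ 0.014  0.019 -0.029] gap 0.183 q [-0.1  -0.05  1.67 -0.    1.52  1.67]
```

View pics/side4.png

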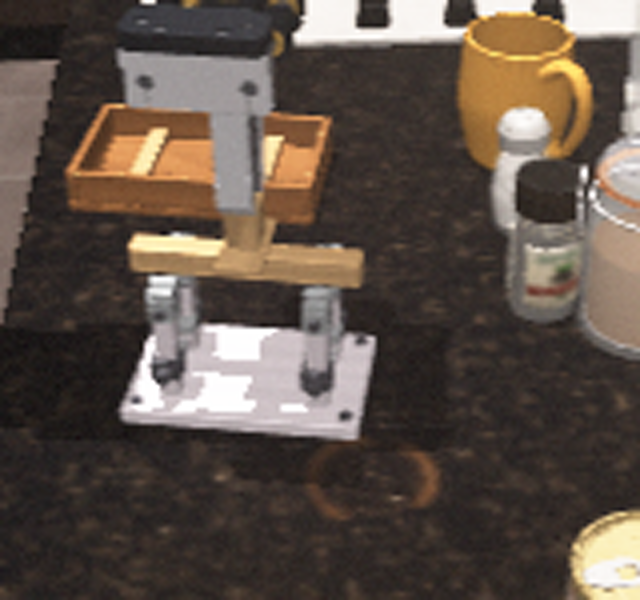

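The bar sits between the posts at lead-in height, with no contact force. I enter the go gap slowly.

step_arm(rows=[1, -0.3, 0.2, 3, 0, 0, 0, 1, -0.3, 0.2, 5, 0, 0, 0, 1, -0.3, 0.2, 7, 0, 0, 0, 1, -0.3, 0.2, 9, 0, 0, 0, 1, -0.3, 0.2, 9, 0, 0, 0])

```text
time: 7.48
tool_pos: [475.9, 8.7, 94.8]
tool_rot: [-3.141, -0.001, -1.77]
wrist_force: [0.1, 0.3, -1.2]
finger_gap: 0.182
```

```bash
python3 go.py
```

```text
t 7.475 pos [475.87   8.72  94.81] rot [-3.1407e+00 -9.0000e-04 -1.7703e+00] F [ 0.08  0.33 -1.22] T [ 0.066  0.053 -0.015] gap 0.182 q [-0.1  -0.04  1.68 -0.    1.5   1.67]
```

step_arm(rows=[1, 0, 0, 2.5, 0, 0, 0, 1, 0, 0, 5, 0, 0, 0, 1, 0, 0, 7.5, 0, 0, 0, 1, 0, 0, 10, 0, 0, 0, 1, 0, 0, 12.5, 0, 0, 0, 1, 0, 0, 14, 0, 0, 0])

```text
time: 8.22
tool_pos: [475.8, 8.8, 80.5]
tool_rot: [-3.141, -0.001, -1.77]
wrist_force: [0.1, -0.5, -0.7]
finger_gap: 0.179
```

step_arm(rows=[1, 0, 0, 3, 0, 0, 0, 1, 0, 0, 6, 0, 0, 0, 1, 0, 0, 9, 0, 0, 0, 1, 0, 0, 12, 0, 0, 0, 1, 0, 0, 14, 0, 0, 0, 1, 0, 0, 14, 0, 0, 0])

```text
time: 8.98
tool_pos: [475.6, 8.7, 66.3]
tool_rot: [-3.141, -0.001, -1.77]
wrist_force: [0.1, -0.1, -1.3]
finger_gap: 0.186
```

```bash
python3 go.py 475.9 8.7 60 -1.77
```

```text
t 8.975 pos [475.64   8.75  66.34] rot [-3.1415e+00 -9.0000e-04 -1.7703e+00] F [ 0.1  -0.1  -1.27] T [0.059 0.016 0.045] gap 0.186 q [-0.1  -0.02  1.72 -0.    1.44  1.67]
[-0.01 -0.26  6.34] [-0.01 -0.05 -0.02]
```

step_arm(rows=[1, 0, -0.2, 1, 0, 0, 0, 1, 0, -0.2, 2, 0, 0, 0, 1, 0, -0.2, 3, 0, 0, 0, 1, 0, -0.2, 4, 0, 0, 0, 1, 0, -0.2, 4, 0, 0, 0])

```text
time: 9.6
tool_pos: [475.8, 8.8, 62.2]
tool_rot: [3.142, -0.001, -1.77]
wrist_force: [-0.7, 0.2, -1.2]
finger_gap: 0.185
```

step_arm(rows=[1, 0, 0, 0.7, 0, 0, 0, 1, 0, 0, 1.4, 0, 0, 0, 1, 0, 0, 2, 0, 0, 0, 1, 0, 0, 2, 0, 0, 0])

```text
time: 10.1
tool_pos: [475.7, 8.7, 60.1]
tool_rot: [3.141, -0.001, -1.77]
wrist_force: [0.5, -0.8, -0.4]
finger_gap: 0.181
```

step_arm(rows=[1, 0, 0, 0.7, 0, 0, 0, 1, 0, 0, 1.4, 0, 0, 0, 1, 0, 0, 2, 0, 0, 0, 1, 0, 0, 2, 0, 0, 0])

```text
time: 10.6
tool_pos: [475.9, 8.8, 58.8]
tool_rot: [-3.141, -0.001, -1.77]
wrist_force: [-1.6, 0.8, 4.5]
finger_gap: 0.182
```

Contact at TCP z ≈ 59, so the bar axis is near 42 mm, inside the 30–46 mm range. I load it gently.

step_arm(rows=[1, 0, 0, 0.5, 0, 0, 0, 1, 0, 0, 1, 0, 0, 0, 1, 0, 0, 1, 0, 0, 0])

```text
time: 10.98
tool_pos: [476.0, 8.9, 58.3]
tool_rot: [-3.141, -0.001, -1.77]
wrist_force: [-2.4, -0.1, 5.7]
finger_gap: 0.183
```

```bash
python3 go.py
```

```text
t 10.975 pos [475.97   8.87  58.29] rot [-3.1409e+00 -5.0000e-04 -1.7701e+00] F [-2.41 -0.09  5.7 ] T [ 0.132  0.546 -0.002] gap 0.183 q [-0.1  -0.02  1.73 -0.    1.43  1.67]
```

step_arm(rows=[1, 0, 0.2, 0.8, 0, 0, 0, 1, 0, 0.2, 1.6, 0, 0, 0, 1, 0, 0.2, 2, 0, 0, 0, 1, 0, 0.2, 2, 0, 0, 0])

```text
time: 11.48
tool_pos: [476.1, 8.9, 57.6]
tool_rot: [-3.14, -0.0, -1.77]
wrist_force: [-3.9, 0.8, 8.9]
finger_gap: 0.184
```

```bash
python3 go.py
```

```text
t 11.475 pos [476.06   8.92  57.59] rot [-3.1400e+00 -4.0000e-04 -1.7701e+00] F [-3.9   0.81  8.9 ] T [ 0.136  0.692 -0.029] gap 0.184 q [-0.1  -0.02  1.73 -0.    1.42  1.67]
```

step_arm(rows=[1, 0, 0.8, 1.5, 0, 0, 0, 1, 0, 0.8, 2.2, 0, 0, 0, 1, 0, 0.8, 2.9, 0, 0, 0, 1, 0, 0.8, 2.9, 0, 0, 0])

```text
time: 11.98
tool_pos: [476.1, 9.0, 56.9]
tool_rot: [-3.138, -0.0, -1.77]
wrist_force: [-4.3, 0.1, 11.8]
finger_gap: 0.181
```

```bash
python3 go.py; python3 - <<'E'
from plant import bot
import numpy as np,cv2
from go import show
im,d=bot.capture("side"); cv2.imwrite("pics/side5.png",cv2.resize(im[130:280,220:380][...,::-1],None,fx=4,fy=4,interpolation=cv2.INTER_CUBIC))
show()
E
```

```text
t 11.975 pos [476.11   9.02  56.92] rot [-3.1376e+00 -3.0000e-04 -1.7700e+00] F [-4.28  0.12 11.81] T [0.119 0.805 0.02 ] gap 0.181 q [-0.1  -0.02  1.74 -0.    1.42  1.67]
t 12.025 pos [476.11   9.02  56.91] rot [-3.1377e+00 -3.0000e-04 -1.7700e+00] F [-3.78  0.32 12.03] T [0.069 0.842 0.032] gap 0.184 q [-0.1  -0.02  1.74 -0.    1.42  1.67]
```

View pics/side5.png

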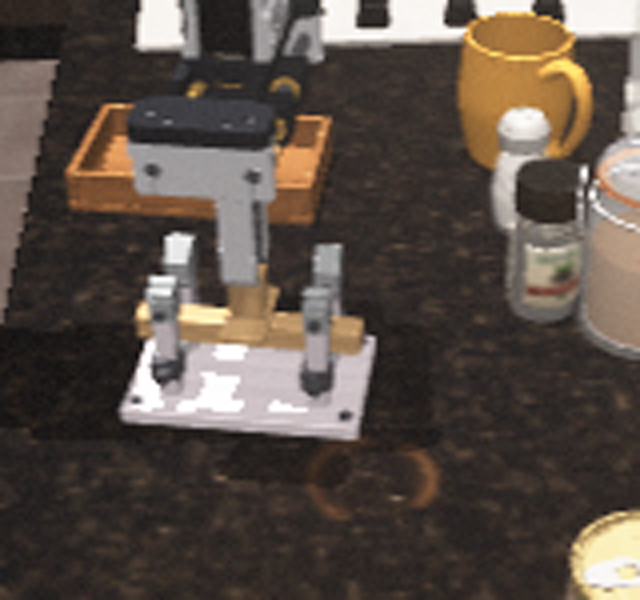

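step_arm(rows=[1, 0, 0.8, 2.6, 0, 0, 0, 1, 0, 0.8, 2.9, 0, 0, 0, 1, 0, 0.8, 2.9, 0, 0, 0, 1, 0, 0.8, 2.9, 0, 0, 0, 1, 0, 0.8, 2.9, 0, 0, 0, 1, 0, 0.8, 2.9, 0, 0, 0, 1, 0, 0.8, 2.9, 0, 0, 0, 1, 0, 0.8, 2.9, 0, 0, 0, 1, 0, 0.8, 2.9, 0, 0, 0, 1, 0, 0.8, 2.9, 0, 0, 0, 1, 0, 0.8, 2.9, 0, 0, 0, 1, 0, 0.8, 2.9, 0, 0, 0])

```text
time: 13.52
tool_pos: [476.2, 9.0, 56.5]
tool_rot: [-3.135, -0.0, -1.77]
wrist_force: [-4.0, 0.1, 13.9]
finger_gap: 0.187
```

```bash
python3 go.py
```

```text
t 13.525 pos [476.17   9.04  56.54] rot [-3.1351e+00 -2.0000e-04 -1.7699e+00] F [-4.04  0.13 13.9 ] T [ 0.064  0.942 -0.059] gap 0.187 q [-0.1  -0.02  1.74 -0.    1.42  1.67]
```

step_arm(rows=[1, 0, 0.6, 2.5, -0.1, 0, 0, 1, 0, 0.6, 2.5, -0.2, 0, 0, 1, 0, 0.6, 2.5, -0.3, 0, 0, 1, 0, 0.6, 2.5, -0.4, 0, 0, 1, 0, 0.6, 2.5, -0.4, 0, 0, 1, 0, 0.6, 2.5, -0.4, 0, 0, 1, 0, 0.6, 2.5, -0.4, 0, 0, 1, 0, 0.6, 2.5, -0.4, 0, 0, 1, 0, 0.6, 2.5, -0.4, 0, 0, 1, 0, 0.6, 2.5, -0.4, 0, 0])

```text
time: 14.78
tool_pos: [476.1, 9.1, 56.5]
tool_rot: [-3.14, -0.0, -1.77]
wrist_force: [-4.9, 1.6, 13.5]
finger_gap: 0.184
```

```bash
python3 go.py 475.8 8.7 66 -1.77
```

```text
t 14.775 pos [476.1    9.05  56.46] rot [-3.1404e+00 -3.0000e-04 -1.7698e+00] F [-4.9   1.63 13.54] T [ 0.08   1.048 -0.014] gap 0.184 q [-0.1  -0.02  1.73 -0.    1.42  1.67]
[ 0.41  0.22 -9.55] [-0.07 -0.02  0.01]
```

Pressed at about 15 N for more than 2 s. Now I lift out.

step_arm(rows=[1, 0.2, 0.2, -1.5, 0, 0, 0, 1, 0.4, 0.2, -4, 0, 0, 0, 1, 0.4, 0.2, -7, 0, 0, 0, 1, 0.4, 0.2, -9.5, 0, 0, 0, 1, 0.4, 0.2, -9.5, 0, 0, 0])

```text
time: 15.4
tool_pos: [475.9, 8.7, 65.8]
tool_rot: [-3.14, -0.0, -1.77]
wrist_force: [-0.0, -0.3, -0.6]
finger_gap: 0.183
```

```bash
python3 go.py 475.8 8.7 80 -1.77
```

```text
t 15.4 pos [475.87   8.71  65.81] rot [-3.1405e+00 -3.0000e-04 -1.7698e+00] F [-0.02 -0.31 -0.65] T [0.057 0.017 0.02 ] gap 0.183 q [-0.1  -0.02  1.72 -0.    1.44  1.67]
[  0.03   0.05 -14.19] [-0.07 -0.02  0.01]
```

step_arm(rows=[1, 0, 0, -3, 0, 0, 0, 1, 0, 0, -6, 0, 0, 0, 1, 0, 0, -9, 0, 0, 0, 1, 0, 0, -12, 0, 0, 0, 1, 0, 0, -15, 0, 0, 0, 1, 0, 0, -15, 0, 0, 0])

```text
time: 16.15
tool_pos: [476.1, 8.7, 81.2]
tool_rot: [-3.14, -0.0, -1.77]
wrist_force: [1.1, 0.7, -1.1]
finger_gap: 0.179
```

step_arm(rows=[1, 0, 0, -3, 0, 0, 0, 1, 0, 0, -6, 0, 0, 0, 1, 0, 0, -10, 0, 0, 0, 1, 0, 0, -15, 0, 0, 0, 1, 0, 0, -22, 0, 0, 0, 1, 0, 0, -35, 0, 0, 0, 1, 0, 0, -50, 0, 0, 0, 1, 0, 0, -65, 0, 0, 0, 1, 0, 0, -70, 0, 0, 0, 1, 0, 0, -70, 0, 0, 0])

```text
time: 17.4
tool_pos: [476.3, 8.7, 151.8]
tool_rot: [-3.139, -0.0, -1.77]
wrist_force: [0.3, 0.2, -1.4]
finger_gap: 0.186
```

```bash
python3 go.py 444.6 250.4 150 -1.761
```

```text
t 17.4 pos [476.27   8.69 151.77] rot [-3.1387e+00 -2.0000e-04 -1.7698e+00] F [ 0.31  0.17 -1.39] T [ 0.051 -0.006  0.029] gap 0.186 q [-0.1  -0.07  1.6  -0.    1.61  1.67]
[-230.69   78.83    1.5 ] [-0.17 -0.01 -0.5 ]
```

step_arm(rows=[1, -15, 5, 0, 0, 0, 0, 1, -50, 17, 0, 0, 0, 0, 1, -95, 32, 0, -0.1, 0, 0, 1, -140, 48, 0, -0.1, 0, -0.3, 1, -185, 63, 0, -0.1, 0, -0.5, 1, -217, 74, 0, -0.15, 0, -0.5, 1, -230.7, 78.8, 0, -0.15, 0, -0.5, 1, -230.7, 78.8, 0, -0.15, 0, -0.5, 1, -230.7, 78.8, 0, -0.15, 0, -0.5])

```text
time: 18.52
tool_pos: [444.7, 249.5, 151.3]
tool_rot: [-3.141, -0.001, -1.762]
wrist_force: [-0.4, 0.0, -1.1]
finger_gap: 0.181
```

```bash
python3 go.py 444.6 250.4 70 -1.761; python3 - <<'E'
from plant import bot
import numpy as np,cv2
for n in ("top","side"):
    im,d=bot.capture(n); np.savez(f"{n}6.npz",im=im,d=d)
    c=im[200:310,160:310] if n=="top" else im[90:210,210:370]
    cv2.imwrite(f"pics/{n}6.png",cv2.resize(c[...,::-1],None,fx=4,fy=4,interpolation=cv2.INTER_CUBIC))
E
```

```text
t 18.525 pos [444.68 249.46 151.3 ] rot [-3.1415e+00 -1.1000e-03 -1.7621e+00] F [-0.36  0.05 -1.07] T [0.044 0.065 0.016] gap 0.181 q [ 0.4   0.01  1.52 -0.    1.62  2.16]
[-0.99  0.27 81.3 ] [-0.01 -0.06 -0.06]
```

View pics/side6.png

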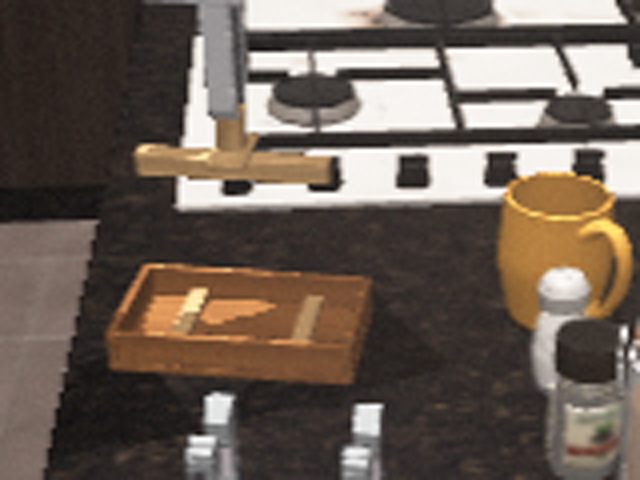

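View pics/top6.png

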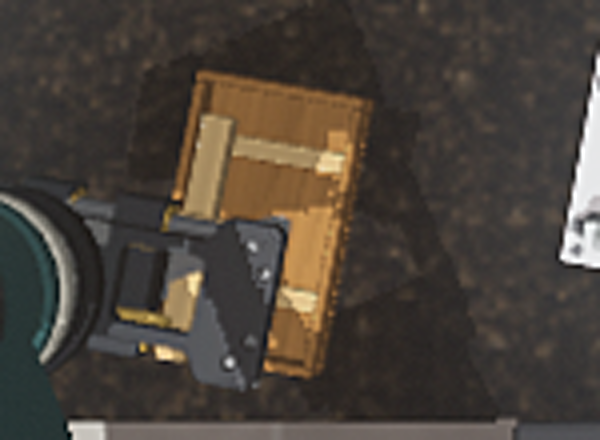

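```bash
python3 - <<'E'
from h import *
g=np.array([444.6,250.6]); yw=-.1905
def G(P): 
    c,s=np.cos(yw),np.sin(yw); d=P[...,:2]-g; return np.stack([d[...,0]*c+d[...,1]*s,-d[...,0]*s+d[...,1]*c,P[...,2]],-1)
def ray(n,u,v,h):
    a=world(n,u,v,1.);o=cal(n)[1][:3,3]; t=(h-o[2])/(a[2]-o[2]); return o+t*(a-o)
d=np.load("top6.npz")["d"]
P=G(cloud("top",d)); m=(d>0)&(P[...,2]>135)&(P[...,2]<147)&(abs(P[...,1])<30)&(P[...,0]>20)&(P[...,0]<80)
q=P[m]; print(m.sum(),q.min(0),q.max(0),np.median(q,0))
z=P[...,2]; 
for x0 in (30,40,50,58): 
    k=m&(abs(P[...,0]-x0)<5); print(x0,k.sum(),P[k][:,1].min(),P[k][:,1].max()) if k.any() else 0
d=np.load("side6.npz")["d"];P=G(cloud("side",d)); m=(d>0)&(P[...,2]>125)&(P[...,2]<147)&(abs(P[...,1])<30)&(abs(P[...,0])<80)
q=P[m]; print("side",q.min(0),q.max(0))
E
```

```text
176 [ 20.21972062  -8.82358949 135.16035677] [ 64.40190604   8.18193679 146.77890803] [ 42.74563622  -1.40249394 143.01168034]
30 40 -8.385170297422867 7.649432338315862
40 39 -8.82358948559519 6.818622037463219
50 41 -8.429364382485854 7.445256148685769
58 39 -8.386010431752869 8.181936790007871
side [-63.31371594 -28.34564531 125.68007514] [ 66.64203317  25.00064944 146.98123175]
```

The bar is centred over the tray within 1 mm. I lower it.

step_arm(rows=[1, -0.7, 0, 15, 0, 0, 0, 1, -0.7, 0, 40, 0, 0, 0, 1, -0.7, 0, 65, 0, 0, 0, 1, -0.7, 0, 85, 0, 0, 0, 1, -0.7, 0, 98, 0, 0, 0, 1, -0.7, 0, 105, 0, 0, 0, 1, -0.7, 0, 108.5, 0, 0, 0, 1, -0.7, 0, 108.5, 0, 0, 0])

```text
time: 19.62
tool_pos: [445.4, 250.0, 43.4]
tool_rot: [-3.141, -0.0, -1.763]
wrist_force: [0.6, -0.6, -0.8]
finger_gap: 0.183
```

step_arm(rows=[1, 0, 0, 0.8, 0, 0, 0, 1, 0, 0, 1.6, 0, 0, 0, 1, 0, 0, 2.4, 0, 0, 0, 1, 0, 0, 2.8, 0, 0, 0, 1, 0, 0, 2.8, 0, 0, 0])

```text
time: 20.25
tool_pos: [445.3, 250.0, 40.5]
tool_rot: [-3.141, -0.0, -1.763]
wrist_force: [0.3, -0.2, -1.3]
finger_gap: 0.183
```

```bash
python3 go.py
```

```text
t 20.25 pos [445.33 250.    40.51] rot [-3.1407e+00 -2.0000e-04 -1.7628e+00] F [ 0.32 -0.24 -1.26] T [ 0.032  0.055 -0.061] gap 0.183 q [ 0.4   0.07  1.68 -0.    1.39  2.16]
```

step_arm(rows=[1, 0, 0, 0.5, 0, 0, 0, 1, 0, 0, 1, 0, 0, 0, 1, 0, 0, 1.5, 0, 0, 0, 1, 0, 0, 1.5, 0, 0, 0])

```text
time: 20.75
tool_pos: [445.3, 250.0, 38.9]
tool_rot: [-3.141, -0.0, -1.763]
wrist_force: [-0.6, -0.2, -1.3]
finger_gap: 0.182
```

```bash
python3 go.py
```

```text
t 20.75 pos [445.28 249.98  38.92] rot [-3.1408e+00 -3.0000e-04 -1.7629e+00] F [-0.65 -0.25 -1.27] T [0.073 0.005 0.015] gap 0.182 q [ 0.4   0.08  1.68 -0.    1.39  2.16]
```

step_arm(rows=[1, 0, 0, 0.4, 0, 0, 0, 1, 0, 0, 0.8, 0, 0, 0, 1, 0, 0, 0.8, 0, 0, 0])

```text
time: 21.12
tool_pos: [445.4, 250.2, 38.7]
tool_rot: [-3.14, 0.0, -1.763]
wrist_force: [-0.8, -0.2, 3.1]
finger_gap: 0.185
```

```bash
python3 go.py
```

```text
t 21.125 pos [445.42 250.16  38.72] rot [-3.1405e+00  2.0000e-04 -1.7629e+00] F [-0.82 -0.16  3.15] T [ 0.013  0.284 -0.035] gap 0.185 q [ 0.4   0.08  1.68 -0.    1.39  2.16]
```

The bar touches down at TCP z 38.7, as expected (38.8). I open partly to release.

step_arm(rows=[0.2, 0, 0, 0, 0, 0, 0, 0.2, 0, 0, 0, 0, 0, 0, 0.2, 0, 0, 0, 0, 0, 0, 0.2, 0, 0, 0, 0, 0, 0, 0.2, 0, 0, 0, 0, 0, 0])

```text
time: 21.75
tool_pos: [445.4, 250.1, 38.6]
tool_rot: [-3.141, 0.0, -1.763]
wrist_force: [0.5, 0.6, 0.3]
finger_gap: 0.393
```

```bash
python3 go.py
```

```text
t 21.75 pos [445.39 250.14  38.64] rot [-3.1405e+00  1.0000e-04 -1.7629e+00] F [0.51 0.63 0.32] T [ 0.063  0.011 -0.016] gap 0.393 q [ 0.4   0.08  1.68 -0.    1.39  2.16]
```

step_arm(rows=[0.2, 0, 0, -4, 0, 0, 0, 0.2, 0, 0, -15, 0, 0, 0, 0.2, 0, 0, -40, 0, 0, 0, 0.2, 0, 0, -75, 0, 0, 0, 0.2, 0, 0, -105, 0, 0, 0, 0.2, 0, 0, -120, 0, 0, 0, 0.2, 0, 0, -120, 0, 0, 0])

```text
time: 22.62
tool_pos: [446.0, 250.5, 160.1]
tool_rot: [-3.138, 0.002, -1.763]
wrist_force: [0.4, -0.3, 0.3]
finger_gap: 0.396
```

```bash
python3 - <<'E'
from plant import bot
import numpy as np,cv2
from go import show
show()
for n in ("top","side"):
    im,d=bot.capture(n); np.savez(f"{n}7.npz",im=im,d=d)
    c=im[150:310,160:310] if n=="top" else im[130:260,210:420]
    f=3.5
    cv2.imwrite(f"pics/{n}7.png",cv2.resize(c[...,::-1],None,fx=f,fy=f,interpolation=cv2.INTER_CUBIC))
E
```

```text
t 22.625 pos [446.   250.45 160.06] rot [-3.1381e+00  1.7000e-03 -1.7628e+00] F [ 0.39 -0.29  0.33] T [0.033 0.007 0.058] gap 0.396 q [ 0.4   0.    1.51 -0.    1.63  2.16]
```

View pics/side7.png

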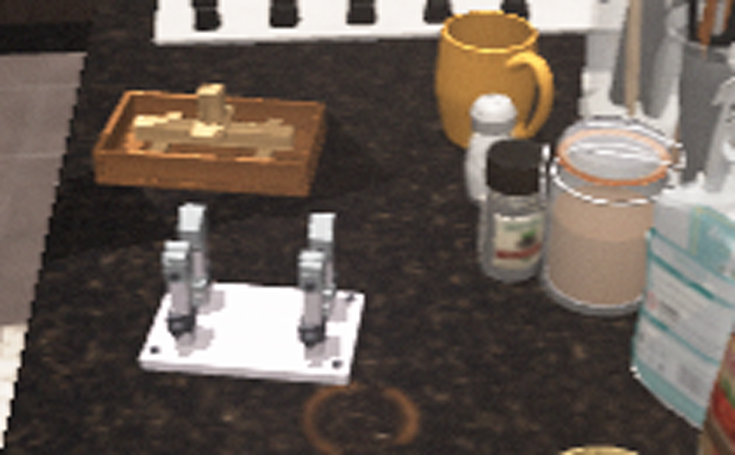

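View pics/top7.png

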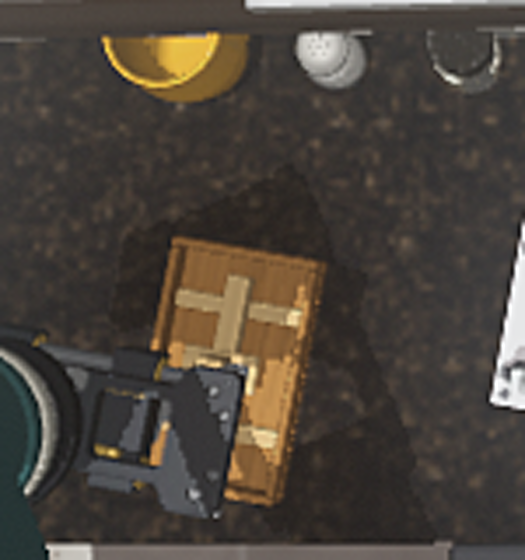

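The side crop shows the bar level and knob up (knob at px (210,105)) on both battens inside the tray. The salt, jar and mug are unmoved and the gripper is clear. I hand in.

```bash
python3 - <<'E'
from h import *
a=np.load("side0.npz")["im"].astype(int);b=np.load("side7.npz")["im"].astype(int)
for n,(l,t,w,h) in dict(tin=(360,258,43,50),salt=(345,157,11,31),pepper=(346,171,20,40)).items(): print(n,abs(a-b)[t:t+h,l:l+w].mean().round(2))
P=cloud("side",np.load("side7.npz")["d"]); m=(abs(P[...,0]-445)<75)&(abs(P[...,1]-250)<40)
print("knob top",np.percentile(P[...,2][m],99.8))
from plant import bot
print(bot.sign_off())
E
```

```text
tin 3.37
salt 3.96
pepper 3.51
knob top 447.4326899682137
the job is handed in; nothing more can be done
None
```

I gauged the crossbar, laid it knob up on the tray's battens and handed the job in. My last check of the bar's height in the tray failed, but the pictures and contact readings show the bar in place.

- **Gauge:** I gripped the bar by its knob (gap 17.9 mm, knob 18 mm) and pushed it through the go gap with no noticeable force. The no-go jaws stopped it with its axis about 42 mm above the worktop.
- **Pressing:** It was held at about 15 N, with 13.5–13.9 N on the wrist sensor plus about 1.2 N for the bar's weight. That lasted over 2 s, and no reading came near 25 N. About 4–5 N of sideways force along the bar showed while pressing and vanished on lifting.
- **Tray:** I lifted the bar straight out without resistance and lowered it to contact at TCP height 38.7 mm (38.8 expected for both battens). I then opened the fingers partway and withdrew. The job took about 23 s of the 67 s allowed.

**Last checks:**
- **In the pictures:** The side view shows the bar level, knob up, on both battens, with the gripper clear. In the top view the gripper hides one end of the bar.
- **Bystanders:** The tin, salt shaker and spice jar looked unmoved; before and after, their patches of the side picture differed by only about 3–4 grey levels.
- **Failed check:** The depth check of the knob's height returned 447 mm. It most likely measured the gripper hovering above the tray, so it says nothing about the bar.

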